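# Lever the heavy vibrator up onto its drop foot

### The arm

A 6-joint arm with a two-finger parallel gripper is mounted at the origin on a cart in front of the work surface, level with it; the furniture and walls round the work are solid. World frame = base frame: x ahead of the robot, y to its left, z up, the work surface at z = 0. Lengths are in m, angles in rad, forces in N, time in s.
With the tool pointing down it reaches from about 0.225 to 0.875 m from the base axis. Payload 3.4 kg.
Tool frame: the origin (TCP) lies at the very end of the fingers, on their centre line; the grasp point (between the pads) lies 19 mm behind it (grip_depth is the distance from the TCP to the grasp point, in m); x points along the fingers, z is the direction in which the jaws open and shut, and the axes are right-handed (so a half turn about x gives the same grasp; the last joint's range is limited). The gripper opens to 85 mm and grips with 20 to 120 N. Pads are 22 mm wide; open, the fingers measure 114 mm over their backs; the gripper's body (76 mm by 85 mm) begins 54 mm behind the grasp point. The pads swing forward as they close: fully open they stand 13 mm farther back than shut.
Start: joints at [1.204, 0.276, 1.505, -0, 1.361, -0.121], TCP at [0.14, 0.558, 0.231] pointing down, gripper open.
Joint ranges: [-2.89, 2.89], [-0.75, 2.08], [0.22, 2.7], [-1.18, 4.32], [0.11, 2.71], [-2.7, 2.7]. Speed limits (rad/s): [2.57, 2.57, 3.14, 3.14, 3.14, 3.14].

### API

Orientations are given as a unit quaternion [w, x, y, z].
In Python, from rig import get_state, get_image, sign_off, grip_depth gives the robot as it stands. The module is installed in compiled form; this text tells all that it offers.
- The arm moves only by the tool arm_command, never from a script. Its argument "series" is a list of rows, each an object with "dp": the shift along the tool's x, y, z scaled (see below), a list of three; "angular": the turn, a rotation vector about the tool's x, y, z scaled (see below), a list of three; "gripper": the finger opening in mm, from 0 to 85.4. A call has exactly 8 rows; each row shifts and turns the pose as measured when the row begins, along the tool's axes as they then stand; what a row does not reach is not made up. The controller multiplies each number of a shift by 0.12 m and each number of a turn by 90 degrees. A row lasts 1/8 s, in which the tool goes at most 62.5 mm and 10.7 degrees, less where a joint would pass 70% of its speed; a pose out of reach is approached as far as the arm can. A call with a number of a shift or a turn outside -1 to 1 is refused whole. A call with a gripper value outside its range is refused whole. The fingers move at their own pace and stop on an object; "grip_force" is the grip in N (left out, the last holds). Time passes only in rows, so rows that do not move let the fingers close, or fill a call up. It gives the time, the measured TCP pose, the force and the opening at its end, in the units of the state.
- get_state(): the state, without advancing time (a new reading comes with each control period).
- get_image(name): name is "scene" or "top" or "wrist"; returns a dict with "image" (400x640x3 uint8, blue, green, red), "depth" (400x640 float32, m along the optical axis (not along the pixel's ray), 0 where there is no reading), "mtx" (3x3 intrinsics, pixels), "k1" (the pictures are not rectified: a ray, as slopes to the right and down, at radius r is drawn at 1 + k1 r^2 times it, then the intrinsics apply), "view" (4x4, takes a point from world to camera coordinates); the wrist camera has in their place "mount" (4x4, takes a point from camera to tool coordinates, whose origin is the TCP and whose axes are the tool frame's). Camera axes: x right, y up, looking along -z (the intrinsics and any distortion apply to the point x, -y, -z); pixel columns grow to the right and rows downward; lengths in m; the calibration is good to about 2 mm. A picture is of the moment at which its call begins: read the wrist's pose just before it.
- sign_off(): hands the job in, once; it reports no verdict.
The state is a dict: "clock": time; "qpos": joint angles; "qd": joint speeds; "effort": joint torques, N m; "position": TCP position; "ee_rot": TCP orientation; "contact_force": force on the tool from outside, world axes, zero at the start; "moment": the same for the moment, N m; "width": finger opening in m.
Only numpy, scipy, OpenCV 4.12 (cv2) and the standard library are available. Lean on these libraries where they do the work, as an engineer would, in place of code of your own. Each camera call takes 0.05 s, during which the arm holds its last target. There are 200 camera calls.

### The job

Prop up one side of the heavy plaster vibrator so that it can be wiped underneath: slide the pry bar forward over its blue fulcrum block until its nose is well under the yellow-marked edge of the vibrator's steel stand, then press the bar's handle down to lever that edge up until the red drop foot underneath has swung fully out, and let the stand down onto it. Use the bar only, without touching the vibrator or its stand with the robot, don't shove it along the desk or tip it far over, and leave the small things round about where they are.

Things in the scene. Friction and masses are not known exactly. Their poses are not given: they have to be found in the camera images.
- stand: steel plate stand (150 x 160 mm in x and y) on four rubber feet, carrying a white plaster vibrator with a black knob (142 x 128 mm, top 111 mm above the desk); some 3.3 to 4.3 kg in all, loose. Origin on the desk under the vibrator's middle, z up; -x is the knob side, -y the side to be lifted. It tilts about its far feet, 65 mm to +y of the origin.
- lip_edge (a point): middle of the stand's yellow-marked edge (the -y edge, 85 mm from the stand's origin), on the underside of the plate, 16 mm above the desk while the stand stands level.
- drop_foot (a joint): red sprung foot under the marked edge, two legs 84 mm apart with room for the nose between: 0 rad = folded, 1.23 = fully out at its stop. It swings out by itself once the edge is lifted about 17 mm; the stand let down then stays on it, tilted about 0.105 rad. Let down sooner, it stays part way out; lifting further completes it.
- fulcrum: fixed blue fulcrum block, 80 x 54 mm, with a round steel rest whose top is 44 mm above the desk, between two cheeks (19 mm apart, 32 mm long, up to 64 mm high) that guide the bar. Origin on the desk under the rest.
- bar_nose (a point): tip of the pry bar's nose, 4 mm above the desk; at the start 8 to 48 mm short of the marked edge. Slide it 20 to 40 mm under (the riser meets the stand at 45 mm).
- bar_pad (a point): top of the orange thumb plate on the bar's handle (24 mm wide, 44 mm long along the bar), where to press down; 343 mm behind the nose tip, 81 mm above the desk at the start. With the nose under the edge it takes some 10 to 25 N, and the foot swings out when the plate has gone down about 25 to 42 mm; the handle's end meets the desk after about 52 mm (press no further).
- bar_end (a point): middle of the flat end face of the bar's black handle (24 mm wide, 18 mm high), 370 mm behind the nose tip, 69 mm above the desk at the start; 40 mm of free space or more behind it. Push here towards the nose to slide the bar.
- bur_block: blue bur stand, 30 x 62 x 40 mm, a bystander; origin under its middle.
- timer: white kitchen timer with a grey dial, 46 x 48 x 46 mm, a bystander; origin under its middle.
- tape: roll of beige tape, 68 mm across, 19 mm high, a bystander; origin under its middle.
- bar: loose cranked steel pry bar, 370 mm long, 0.5 kg, nose heavy, lying through the fulcrum's cheeks; its +y axis points from handle to nose. Nose: a flat shoe 32 mm wide, 8 mm thick, on the desk, 45 mm long from tip to an upright riser; then a shank 14 mm wide, 44 to 56 mm above the desk, that slides on the fulcrum under a push of a few newtons. Origin at desk level, 89 mm behind the nose tip.

How it is judged:
By the outcome, as a careful person would: the job done as asked, in the order asked, and still so for the second after the job is handed in, with the robot touching nothing.
It also fails if it takes over 48 s, if anything falls off the work surface, if the arm or the gripper's body presses on something with over 40 N, if the wrist force passes 120 N, or if a joint passes its speed limit or range.

## Working session

There is one attempt and no reset: what is moved stays moved. The work goes in short steps, Python scripts to look and compute and a tool call to move; the robot and the scene stay as the last step left them, time stands still between calls to the robot, and variables do not carry over. Pictures are saved under pics/ and viewed, about 8 in all and at most 12, crops included, and the job is handed in when it is done.

Besides the shell and the picture viewer there is one more tool, called after "Request:" in YAML: its name, and indented under it one key for each argument. arm_command: Moves the arm, as the interface text tells. Its arguments: {"type":"object","properties":{"series":{"type":"array","items":{"type":"object","properties":{"dp":{"type":"array","items":{"type":"number"}},"angular":{"type":"array","items":{"type":"number"}},"gripper":{"type":"number"}}}},"grip_force":{"type":"number"}},"required":["series"]}

```bash
mkdir -p pics
cat > h.py <<'E'
import numpy as np, cv2
from rig import *
from scipy.spatial.transform import Rotation as R
def px2w(d,u,v,z=None):
    """pixel -> world by depth, or on plane z"""
    K=d["mtx"]; s=np.array([(u-K[0,2])/K[0,0],(v-K[1,2])/K[1,1]]); q=s.copy()
    for _ in range(20): q=s/(1+d["k1"]*(q@q))
    ray=np.array([q[0],-q[1],-1.]); C=np.linalg.inv(d["view"])
    o=C[:3,3]; r=C[:3,:3]@ray
    t=d["depth"][int(round(v)),int(round(u))] if z is None else (z-o[2])/r[2]
    return o+t*r
def w2px(d,p):
    c=d["view"]@np.r_[p,1]; q=np.array([c[0],-c[1]])/-c[2]; q=q*(1+d["k1"]*(q@q))
    return d["mtx"][:2,:2]@q+d["mtx"][:2,2]
def rot(): 
    w=get_state()["ee_rot"]; return R.from_quat([w[1],w[2],w[3],w[0]])
E
python3 - <<'E'
from h import *
s=get_state(); print({k:np.round(v,3) for k,v in s.items()}); print(rot().as_matrix().round(3), grip_depth)
for n in("top","scene"):
    d=get_image(n); cv2.imwrite(f"pics/{n}1.png",d["image"]); np.savez(f"{n}1.npz",**d); print(n,d["view"].round(3),d["mtx"],d["k1"])
E
```

```text
{'clock': np.float64(0.0), 'qpos': array([ 1.204,  0.277,  1.506, -0.   ,  1.361, -0.121]), 'qd': array([ 0.001, -0.001, -0.   , -0.001, -0.   ,  0.002]), 'effort': array([ 1.0000e-03, -4.1677e+01, -2.4581e+01, -0.0000e+00,  1.1000e-02,
       -0.0000e+00]), 'position': array([0.14 , 0.557, 0.23 ]), 'ee_rot': array([ 0.557, -0.435,  0.558,  0.435]), 'contact_force': array([-0.414, -0.198, -0.824]), 'moment': array([ 0.007,  0.011, -0.012]), 'width': np.float64(0.085)}
[[-0.001 -0.97   0.243]
 [-0.002  0.243  0.97 ]
 [-1.     0.    -0.002]] 0.0187
top [[-0.024 -1.    -0.005  0.008]
 [ 0.994 -0.024  0.11  -0.552]
 [-0.11  -0.003  0.994 -1.298]
 [ 0.     0.     0.     1.   ]] [[373.51578329   0.         317.43185064]
 [  0.         373.51578329 201.14840783]
 [  0.           0.           1.        ]] -0.07364387594012392
scene [[ 0.645 -0.764 -0.017 -0.375]
 [ 0.472  0.38   0.796 -0.307]
 [-0.601 -0.521  0.606 -1.086]
 [ 0.     0.     0.     1.   ]] [[463.07701165   0.         319.92910702]
 [  0.         463.07701165 193.33161488]
 [  0.           0.           1.        ]] -0.06351402139308304
```

View pics/top1.png

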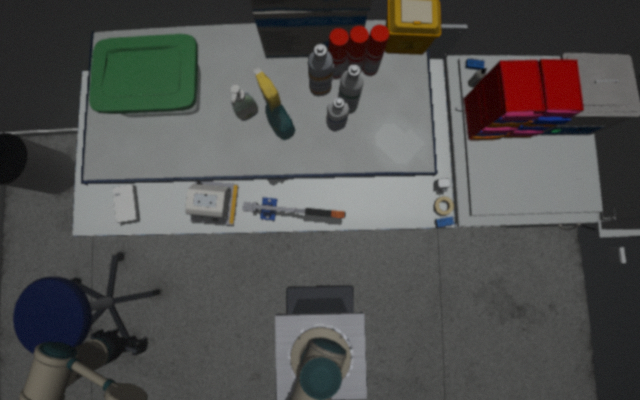

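View pics/scene1.png

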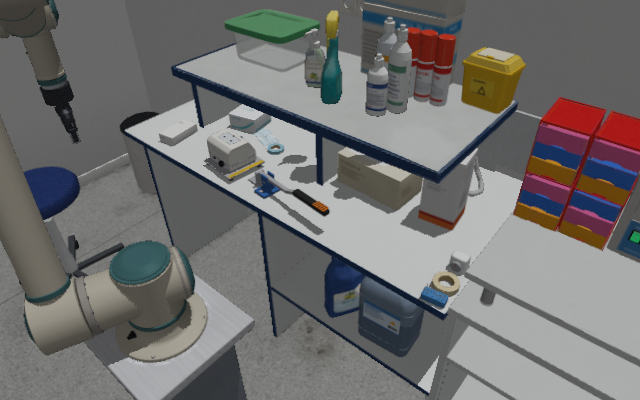

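The top view shows the stand at about (212,202), its yellow edge near x=235, the fulcrum at (268,209), and the bar running from nose (248,207) to handle end (345,214). A shelf overhangs behind it. I'll enlarge next.

Run:
```python
from h import *
t=dict(np.load("top1.npz")); s=dict(np.load("scene1.npz"))
a=cv2.resize(t["image"][170:240,180:360],None,fx=4.4,fy=4.4,interpolation=cv2.INTER_CUBIC)
b=cv2.resize(s["image"][120:220,195:340],None,fx=5.46,fy=5.46,interpolation=cv2.INTER_CUBIC)[:290*2-290+10]
b=cv2.resize(s["image"][140:222,200:340],None,fx=4.9,fy=4.9,interpolation=cv2.INTER_CUBIC)
cv2.imwrite("pics/topc.png",cv2.convertScaleAbs(a,alpha=1.5)); cv2.imwrite("pics/scenec.png",b)
for n,u,v in[("padT",333,213),("endT",345,214),("shelfT",250,178),("standtop",207,200),("desk",380,205)]: print(n,px2w(t,u,v).round(3))
for n,u,v in[("padS",310,202),("shelfS",320,130)]: print(n,px2w(s,u,v).round(3))
```

```text
padT [ 0.504 -0.058  0.08 ]
endT [ 0.5   -0.099  0.077]
shelfT [0.6   0.193 0.26 ]
standtop [0.556 0.368 0.106]
desk [ 0.535 -0.233 -0.003]
padS [ 0.497 -0.035  0.077]
shelfS [0.6   0.011 0.249]
```

View pics/topc.png

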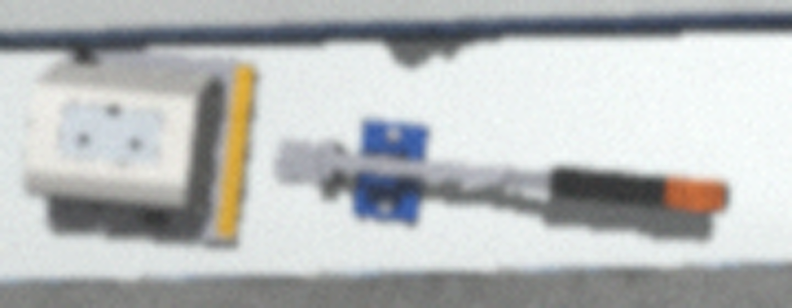

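View pics/scenec.png

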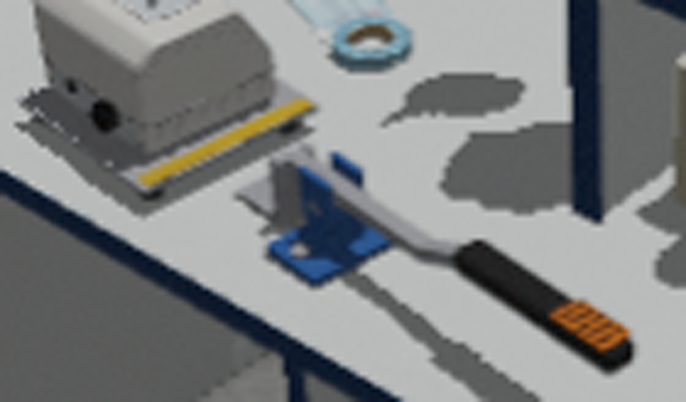

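Run:
```python
from h import *
t=dict(np.load("top1.npz")); s=dict(np.load("scene1.npz"))
T=lambda n,x,y,z:(lambda p:print(n,p.round(4)) or p)(px2w(t,180+(x+.5)/4.4-.5,170+(y+.5)/4.4-.5,z))
S=lambda n,x,y,z:(lambda p:print(n,p.round(4)) or p)(px2w(s,200+(x+.5)/4.9-.5,140+(y+.5)/4.9-.5,z))
n=T("nose",276,160,.008);e=T("end",729,196,.078);p=T("padmid",696,194,.081)
T("padL",666,192,.081)
a=T("edge far",256,68,.02);b=T("edge near",237,240,.02)
S("edge far",316,103,.02);S("edge near",150,187,.02)
S("padmid",590,325,.081); S("nose tipL",237,190,.008)
d=(n-e)[:2]; print(np.linalg.norm(d),np.degrees(np.arctan2(-d[0],d[1])))
c=(a-b)[:2]; print(np.linalg.norm(c),np.degrees(np.arctan2(-c[1]*-1,c[0])))
T("rest",398,165,.05)
# orange pixel centroid with depth
im=s["image"].astype(int); m=(im[...,2]>150)&(im[...,2]-im[...,0]>90)&(im[...,1]<170)
v,u=np.nonzero(m[185:220,300:335]); P=np.array([px2w(s,x+300,y+185) for x,y in zip(u,v)]); print("pad S",len(P),np.median(P,0).round(4),P.min(0).round(3),P.max(0).round(3))
im=t["image"].astype(int); m=(im[...,2]-im[...,0]>60)
v,u=np.nonzero(m[200:225,320:355]); P=np.array([px2w(t,x+320,y+200) for x,y in zip(u,v)]); print("pad T",len(P),np.median(P,0).round(4),P.min(0).round(3),P.max(0).round(3))
```

```text
nose [0.5431 0.2674 0.008 ]
end [ 0.4993 -0.0996  0.078 ]
padmid [ 0.5012 -0.0739  0.081 ]
padL [ 0.5033 -0.0507  0.081 ]
edge far [0.6183 0.2814 0.02  ]
edge near [0.4772 0.2971 0.02  ]
edge far [0.6238 0.2887 0.02  ]
edge near [0.4816 0.3025 0.02  ]
padmid [ 0.4974 -0.0724  0.081 ]
nose tipL [0.5268 0.2675 0.008 ]
0.36956816137264764 -6.814295240120452
0.14193672796065185 -6.3479181128477995
rest [0.5324 0.161  0.05  ]
pad S 36 [ 0.4985 -0.0751  0.0804] [ 0.484 -0.093  0.077] [ 0.511 -0.05   0.084]
pad T 66 [ 0.5004 -0.0713  0.0795] [ 0.49  -0.092  0.073] [ 0.511 -0.054  0.086]
```

The numbers agree: the bar measures 370 mm, the pad sits at z≈0.08, and bar and stand are both at a yaw of about −6.5°. The gap from nose to edge is about 22–29 mm, so I'll slide the bar about 55 mm. First I'll go behind the handle end.

Request:
arm_command:
  series:
    - {"dp": [0, 0, 0], "angular": [-0.08, 0, 0], "gripper": 0}
    - {"dp": [0, -0.24, -0.37], "angular": [0, 0, 0], "gripper": 0}
    - {"dp": [0, -0.24, -0.37], "angular": [0, 0, 0], "gripper": 0}
    - {"dp": [0, -0.24, -0.37], "angular": [0, 0, 0], "gripper": 0}
    - {"dp": [0, -0.24, -0.37], "angular": [0, 0, 0], "gripper": 0}
    - {"dp": [0, -0.24, -0.37], "angular": [0, 0, 0], "gripper": 0}
    - {"dp": [0, -0.24, -0.37], "angular": [0, 0, 0], "gripper": 0}
    - {"dp": [0, -0.24, -0.37], "angular": [0, 0, 0], "gripper": 0}

```text
clock: 1.1
position: [0.3071, 0.2181, 0.2278]
ee_rot: [0.524, -0.474, 0.528, 0.471]
contact_force: [0.6, 0.6, -0.2]
width: 0.0
```

Request:
arm_command:
  series:
    - {"dp": [0, -0.24, -0.37], "angular": [0, 0, 0], "gripper": 0}
    - {"dp": [0, -0.24, -0.37], "angular": [0, 0, 0], "gripper": 0}
    - {"dp": [0, -0.24, -0.37], "angular": [0, 0, 0], "gripper": 0}
    - {"dp": [0, -0.24, -0.37], "angular": [0, 0, 0], "gripper": 0}
    - {"dp": [0, -0.24, -0.37], "angular": [0, 0, 0], "gripper": 0}
    - {"dp": [0, -0.24, -0.37], "angular": [0, 0, 0], "gripper": 0}
    - {"dp": [0, -0.24, -0.37], "angular": [0, 0, 0], "gripper": 0}
    - {"dp": [0, -0.24, -0.37], "angular": [0, 0, 0], "gripper": 0}

```text
clock: 2.1
position: [0.5006, -0.1731, 0.228]
ee_rot: [0.526, -0.472, 0.527, 0.471]
contact_force: [0.7, 0.1, 0.1]
width: 0.0004
```

```bash
python3 -c "
from h import *
s=get_state();print(s['position'].round(4),s['contact_force'].round(2));print(rot().as_matrix().round(3))"
```

```text
[ 0.5006 -0.1731  0.228 ] [0.75 0.07 0.08]
[[-0.001 -0.994  0.11 ]
 [-0.002  0.11   0.994]
 [-1.     0.001 -0.002]]
```

Request:
arm_command:
  series:
    - {"dp": [0.36, 0.08, 0], "angular": [0, 0, 0], "gripper": 0}
    - {"dp": [0.36, 0, 0], "angular": [0, 0, 0], "gripper": 0}
    - {"dp": [0.36, 0, 0], "angular": [0, 0, 0], "gripper": 0}
    - {"dp": [0.34, 0, 0], "angular": [0, 0, 0], "gripper": 0}
    - {"dp": [0, 0, 0.1], "angular": [0, 0, 0], "gripper": 0}
    - {"dp": [0, 0, 0.1], "angular": [0, 0, 0], "gripper": 0}
    - {"dp": [0, 0, 0.1], "angular": [0, 0, 0], "gripper": 0}
    - {"dp": [0, 0, 0], "angular": [0, 0, 0], "gripper": 0}

```text
clock: 3.1
position: [0.5003, -0.1403, 0.0557]
ee_rot: [0.528, -0.473, 0.528, 0.467]
contact_force: [0.3, -0.5, 0.3]
width: 0.0003
```

Run:
```python
from h import *
s=get_state();print(s['position'].round(4),s['contact_force'].round(2))
t=get_image("top"); np.savez("top2.npz",**t)
d=get_image("scene"); np.savez("scene2.npz",**d)
b=cv2.resize(d["image"][120:240,200:350],None,fx=4.9,fy=4.9,interpolation=cv2.INTER_CUBIC)
cv2.imwrite("pics/s2.png",b)
```

```text
[ 0.5003 -0.1403  0.0557] [ 0.27 -0.47  0.27]
```

View pics/s2.png

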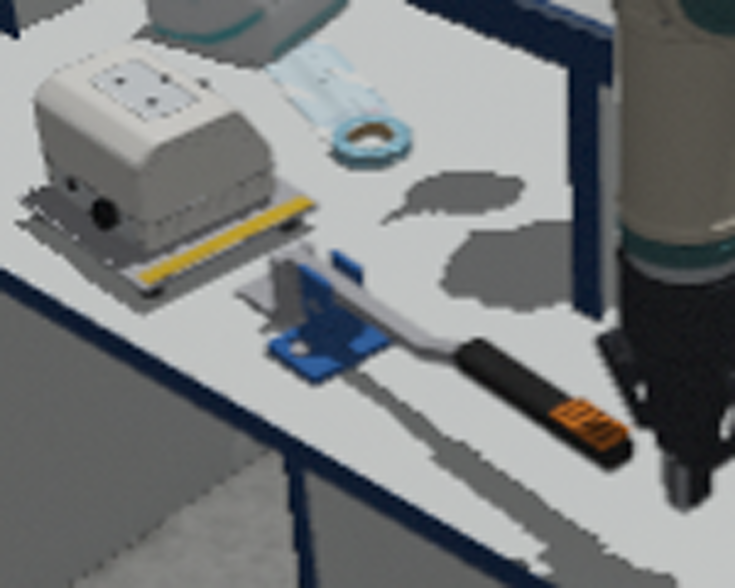

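The fingers are directly behind the handle end with clear space around them. Now I'll approach and push gently.

Request:
arm_command:
  series:
    - {"dp": [0, 0.03, 0.06], "angular": [0, 0, 0], "gripper": 0}
    - {"dp": [0, 0, 0.06], "angular": [0, 0, 0], "gripper": 0}
    - {"dp": [0, 0, 0.06], "angular": [0, 0, 0], "gripper": 0}
    - {"dp": [0, 0, 0.06], "angular": [0, 0, 0], "gripper": 0}
    - {"dp": [0, 0, 0.06], "angular": [0, 0, 0], "gripper": 0}
    - {"dp": [0, 0, 0.06], "angular": [0, 0, 0], "gripper": 0}
    - {"dp": [0, 0, 0.06], "angular": [0, 0, 0], "gripper": 0}
    - {"dp": [0, 0, 0.06], "angular": [0, 0, 0], "gripper": 0}

```text
clock: 4.2
position: [0.5048, -0.0829, 0.0563]
ee_rot: [0.528, -0.475, 0.528, 0.465]
contact_force: [0.8, -3.6, 1.0]
width: 0.0001
```

```bash
cat > m.py <<'E'
from h import *
# bar: orange pad position & nose edge from top image depth
t=get_image("top"); im=t["image"].astype(int); m=(im[...,2]-im[...,0]>60)
v,u=np.nonzero(m[200:225,280:355]); P=np.array([px2w(t,x+280,y+200) for x,y in zip(u,v)])
s=get_state(); print(s['position'].round(4),s['contact_force'].round(2),rot().as_matrix()[:,2].round(3))
if len(P): print("padT",len(P),np.median(P,0).round(4),P.min(0).round(3),P.max(0).round(3))
d=get_image("scene"); im=d["image"].astype(int); m=(im[...,2]>150)&(im[...,2]-im[...,0]>90)&(im[...,1]<170)
v,u=np.nonzero(m[170:222,270:335]); P=np.array([px2w(d,x+270,y+170) for x,y in zip(u,v)]); 
if len(P): print("padS",len(P),np.median(P,0).round(4),P.min(0).round(3),P.max(0).round(3))
np.savez("t.npz",**t); np.savez("s.npz",**d)
a=cv2.resize(t["image"][170:240,190:350],None,fx=4.9,fy=4.9,interpolation=cv2.INTER_CUBIC); a=cv2.convertScaleAbs(a,alpha=1.5)
b=cv2.resize(d["image"][145:190,200:300],None,fx=5.5,fy=5.5,interpolation=cv2.INTER_CUBIC)
b=cv2.copyMakeBorder(b,0,0,0,max(0,784-b.shape[1]),0)
import sys
if len(sys.argv)>1: cv2.imwrite(sys.argv[1],np.vstack([a,b]))
E
python3 m.py
```

```text
[ 0.5046 -0.0818  0.0562] [-1.22 -0.02  0.86] [ 0.116  0.993 -0.009]
padS 4 [ 0.51   -0.026   0.0797] [ 0.495 -0.049  0.077] [ 0.518 -0.021  0.103]
```

Request:
arm_command:
  series:
    - {"dp": [0, 0.01, 0.05], "angular": [0, 0, 0], "gripper": 0}
    - {"dp": [0, 0.01, 0.05], "angular": [0, 0, 0], "gripper": 0}
    - {"dp": [0, 0, 0.05], "angular": [0, 0, 0], "gripper": 0}
    - {"dp": [0, 0, 0.05], "angular": [0, 0, 0], "gripper": 0}
    - {"dp": [0, 0, 0], "angular": [0, 0, 0], "gripper": 0}
    - {"dp": [0, 0, -0.15], "angular": [0, 0, 0], "gripper": 0}
    - {"dp": [0, 0, -0.15], "angular": [0, 0, 0], "gripper": 0}
    - {"dp": [0, 0, 0], "angular": [0, 0, 0], "gripper": 0}

```text
clock: 5.3
position: [0.4999, -0.093, 0.0557]
ee_rot: [0.529, -0.474, 0.528, 0.466]
contact_force: [-0.2, -0.6, -0.6]
width: -0.0001
```

```bash
python3 m.py pics/m3.png
```

```text
[ 0.4997 -0.0924  0.0556] [0.32 0.31 0.13] [ 0.116  0.993 -0.006]
padT 49 [ 0.5058 -0.01    0.0792] [ 0.498 -0.024  0.075] [0.516 0.004 0.084]
padS 26 [ 0.5054 -0.0113  0.0814] [ 0.492 -0.038  0.078] [0.516 0.005 0.084]
```

View pics/m3.png

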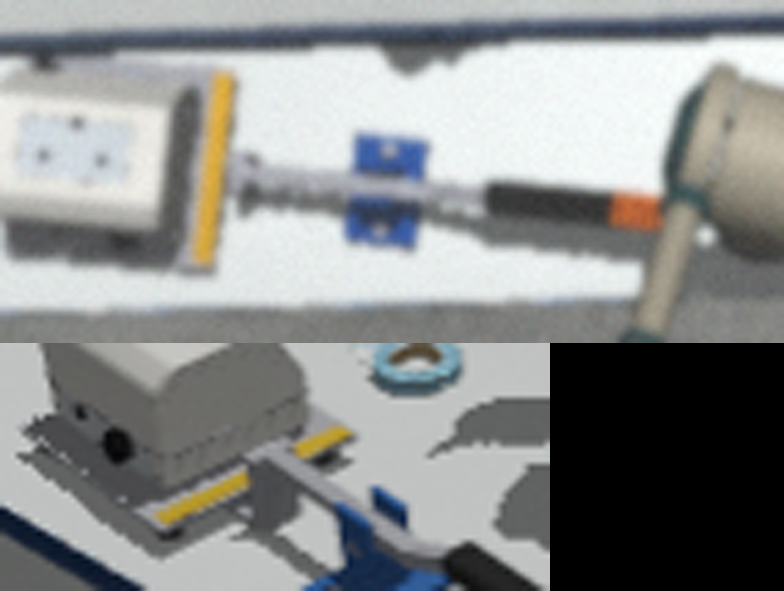

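The bar moved about 55 mm, so the nose is about 26–33 mm under the edge. The riser, at about (240,170) in the top view, is still clear of the stand, which hasn't moved. Now I'll go over the thumb plate.

Request:
arm_command:
  series:
    - {"dp": [-0.27, 0, 0], "angular": [0, 0, 0], "gripper": 0}
    - {"dp": [-0.25, 0, 0], "angular": [0, 0, 0], "gripper": 0}
    - {"dp": [0, 0.01, 0.2], "angular": [0, 0, 0], "gripper": 0}
    - {"dp": [0, 0.01, 0.2], "angular": [0, 0, 0], "gripper": 0}
    - {"dp": [0, 0.01, 0.2], "angular": [0, 0, 0], "gripper": 0}
    - {"dp": [0, 0, 0.03], "angular": [0, 0, 0], "gripper": 0}
    - {"dp": [0.1, 0, 0], "angular": [0, 0, 0], "gripper": 0}
    - {"dp": [0, 0, 0], "angular": [0, 0, 0], "gripper": 0}

```text
clock: 6.4
position: [0.5034, -0.012, 0.1061]
ee_rot: [0.529, -0.472, 0.527, 0.468]
contact_force: [-1.3, -0.1, -0.5]
width: 0.0002
```

```bash
python3 -c "
from h import *
s=get_state();print(s['position'].round(4),s['contact_force'].round(2));print(rot().as_matrix().round(3))"
```

```text
[ 0.5034 -0.012   0.1061] [-1.28 -0.05 -0.47]
[[ 0.005 -0.993  0.115]
 [-0.003  0.115  0.993]
 [-1.    -0.006 -0.003]]
```

Request:
arm_command:
  series:
    - {"dp": [0, -0.03, -0.05], "angular": [0, 0, 0], "gripper": 0}
    - {"dp": [0.1, 0, 0], "angular": [0, 0, 0], "gripper": 0}
    - {"dp": [0.1, 0, 0], "angular": [0, 0, 0], "gripper": 0}
    - {"dp": [0.05, 0, 0], "angular": [0, 0, 0], "gripper": 0}
    - {"dp": [0.05, 0, 0], "angular": [0, 0, 0], "gripper": 0}
    - {"dp": [0.05, 0, 0], "angular": [0, 0, 0], "gripper": 0}
    - {"dp": [0.05, 0, 0], "angular": [0, 0, 0], "gripper": 0}
    - {"dp": [0.05, 0, 0], "angular": [0, 0, 0], "gripper": 0}

```text
clock: 7.4
position: [0.5096, -0.0233, 0.0548]
ee_rot: [0.529, -0.475, 0.527, 0.465]
contact_force: [-3.6, -2.6, 16.3]
width: 0.0002
```

```bash
python3 m.py pics/m4.png
```

```text
[ 0.5095 -0.0234  0.0544] [-2.29 -1.72 15.33] [ 0.115  0.993 -0.008]
padS 6 [ 0.5106 -0.0379  0.0528] [ 0.504 -0.04   0.051] [0.514 0.004 0.056]
```

View pics/m4.png

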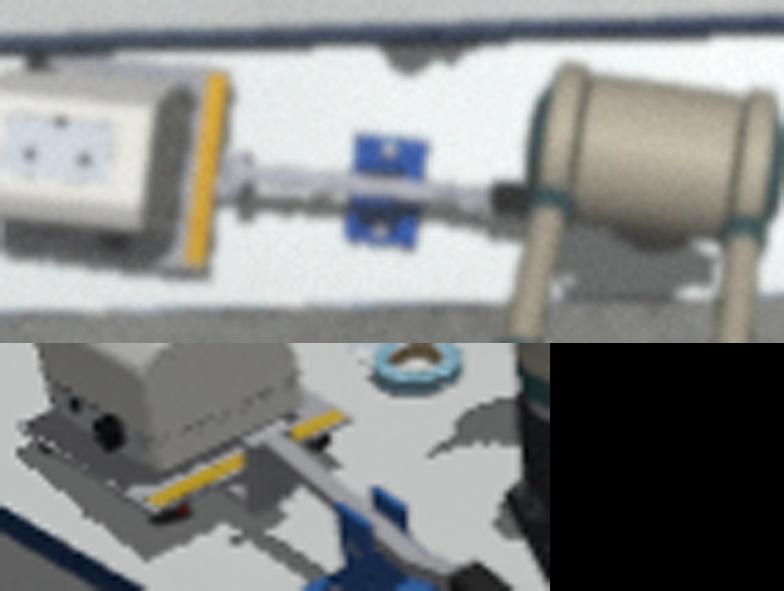

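The stand is tilting and the red foot is starting to show, at about (180,510), with 15 N on the plate. I'll press on to about 44 mm of travel.

Request:
arm_command:
  series:
    - {"dp": [0.04, 0.01, 0], "angular": [0, 0, 0], "gripper": 0}
    - {"dp": [0.04, 0.01, 0], "angular": [0, 0, 0], "gripper": 0}
    - {"dp": [0.04, 0, 0], "angular": [0, 0, 0], "gripper": 0}
    - {"dp": [0.03, 0, 0], "angular": [0, 0, 0], "gripper": 0}
    - {"dp": [0, 0, 0], "angular": [0, 0, 0], "gripper": 0}
    - {"dp": [0, 0, 0], "angular": [0, 0, 0], "gripper": 0}
    - {"dp": [0, 0, 0], "angular": [0, 0, 0], "gripper": 0}
    - {"dp": [0, 0, 0], "angular": [0, 0, 0], "gripper": 0}

```text
clock: 8.5
position: [0.5146, -0.0242, 0.0519]
ee_rot: [0.533, -0.482, 0.522, 0.46]
contact_force: [-3.0, -0.4, 10.5]
width: -0.0004
```

```bash
python3 m.py pics/m5.png
```

```text
[ 0.5146 -0.0242  0.0519] [-2.79 -0.38 11.95] [ 0.113  0.994 -0.01 ]
padS 8 [ 0.5154 -0.0381  0.0495] [ 0.508 -0.041  0.045] [ 0.521 -0.033  0.052]
```

View pics/m5.png

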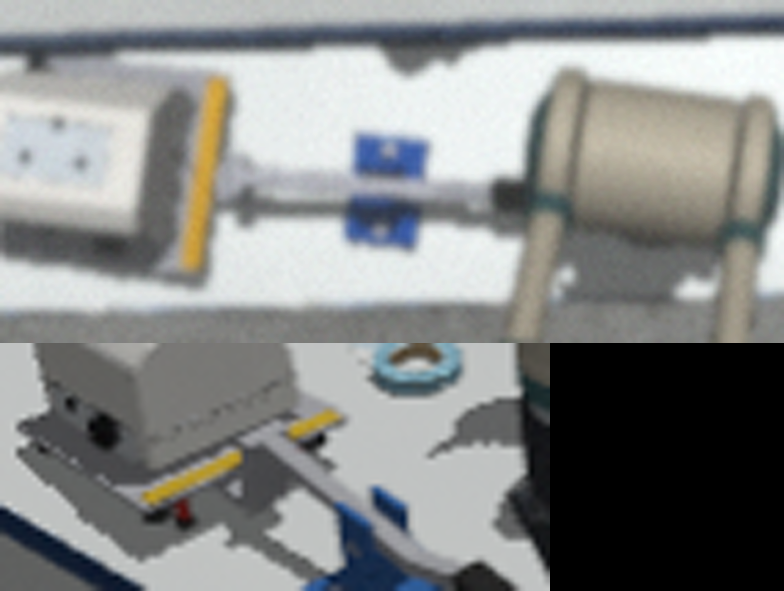

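```bash
python3 -c "
from h import *
s=get_state();print(s['position'].round(4),s['contact_force'].round(2),s['moment'].round(2),s['qpos'].round(3));print(rot().as_matrix().round(3))
w=R.from_matrix(np.array([[0,-.993,.117],[0,.117,.993],[-1,0,0]]));print(((rot().inv()*w).as_rotvec()/(np.pi/2)).round(3))
d=dict(np.load('s.npz'));cv2.imwrite('pics/m5b.png',cv2.resize(d['image'][130:230,200:360],None,fx=5,fy=5,interpolation=cv2.INTER_CUBIC))"
```

```text
[ 0.5146 -0.0242  0.0518] [-2.96 -0.85 13.44] [-0.08  0.52  0.07] [-0.177  0.342  1.916 -0.01   0.849 -1.628]
[[ 0.033 -0.993  0.113]
 [-0.014  0.112  0.994]
 [-0.999 -0.034 -0.01 ]]
[ 0.003 -0.006  0.022]
```

View pics/m5b.png

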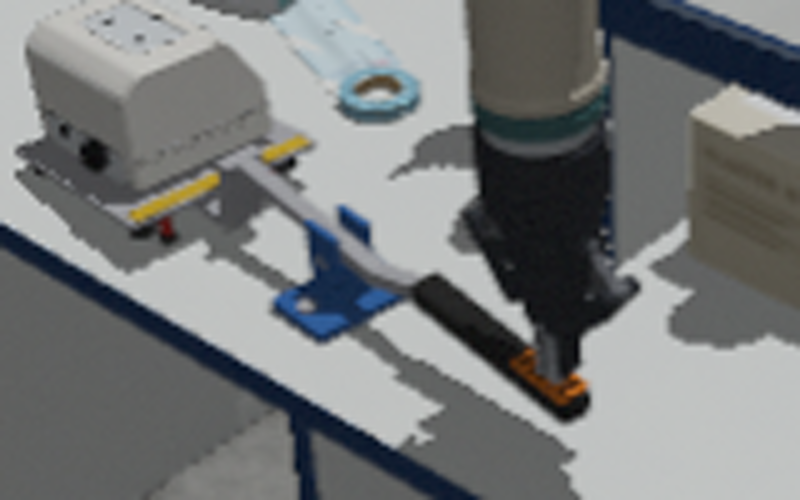

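The fingers are well placed on the plate, and the red foot is part way out at (165,228). Deflection under load ate most of the commanded travel, so I'll command more and correct the small sideways drift and tilt.

Request:
arm_command:
  series:
    - {"dp": [0.06, 0.03, 0], "angular": [0, 0, 0.02], "gripper": 0}
    - {"dp": [0.06, 0.03, 0], "angular": [0, 0, 0.02], "gripper": 0}
    - {"dp": [0.06, 0.03, 0], "angular": [0, 0, 0.01], "gripper": 0}
    - {"dp": [0.06, 0.03, 0], "angular": [0, 0, 0.01], "gripper": 0}
    - {"dp": [0.05, 0.02, 0], "angular": [0, 0, 0.01], "gripper": 0}
    - {"dp": [0.05, 0.02, 0], "angular": [0, 0, 0.01], "gripper": 0}
    - {"dp": [0.04, 0.02, 0], "angular": [0, 0, 0.01], "gripper": 0}
    - {"dp": [0.04, 0.02, 0], "angular": [0, 0, 0.01], "gripper": 0}

```text
clock: 9.6
position: [0.5134, -0.0235, 0.0267]
ee_rot: [0.508, -0.454, 0.547, 0.487]
contact_force: [-4.4, 0.3, 36.6]
width: -0.0
```

```bash
python3 m.py pics/m6.png; python3 -c "
from h import *
print(rot().as_matrix().round(3))
d=dict(np.load('s.npz'));cv2.imwrite('pics/m6b.png',cv2.resize(d['image'][130:230,200:360],None,fx=5,fy=5,interpolation=cv2.INTER_CUBIC))"
```

```text
[ 0.5134 -0.0235  0.0268] [-4.28 -0.16 34.8 ] [ 0.113  0.994 -0.01 ]
padS 3 [ 0.518  -0.0369  0.0216] [ 0.515 -0.038  0.02 ] [ 0.52  -0.029  0.022]
[[-0.072 -0.991  0.113]
 [-0.002  0.113  0.994]
 [-0.997  0.071 -0.01 ]]
```

View pics/m6b.png

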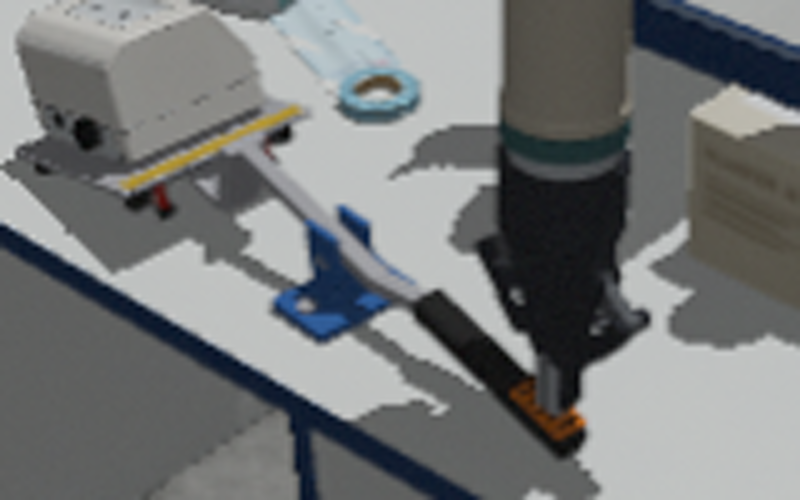

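The plate is down about 54 mm with the handle end near the desk (35 N), the stand is high and the red legs are out at (163,200). That is far enough, so I'll ease it back up slowly.

Request:
arm_command:
  series:
    - {"dp": [-0.01, 0, 0], "angular": [0, 0, 0], "gripper": 0}
    - {"dp": [0, 0, 0], "angular": [0, 0, 0], "gripper": 0}
    - {"dp": [-0.01, 0, 0], "angular": [0, 0, 0], "gripper": 0}
    - {"dp": [-0.01, 0, 0], "angular": [0, 0, 0], "gripper": 0}
    - {"dp": [-0.02, 0, 0], "angular": [0, 0, 0], "gripper": 0}
    - {"dp": [-0.03, 0, 0], "angular": [0, 0, 0], "gripper": 0}
    - {"dp": [-0.03, 0, 0], "angular": [0, 0, 0], "gripper": 0}
    - {"dp": [-0.03, 0, 0], "angular": [0, 0, 0], "gripper": 0}

```text
clock: 10.7
position: [0.5211, -0.025, 0.058]
ee_rot: [0.511, -0.461, 0.542, 0.482]
contact_force: [-0.7, -0.2, 1.8]
width: -0.0001
```

Request:
arm_command:
  series:
    - {"dp": [-0.05, 0, 0], "angular": [0, 0, 0], "gripper": 0}
    - {"dp": [-0.05, 0, 0], "angular": [0, 0, 0], "gripper": 0}
    - {"dp": [-0.05, 0, 0], "angular": [0, 0, 0], "gripper": 0}
    - {"dp": [-0.1, 0, 0], "angular": [0, 0, 0], "gripper": 0}
    - {"dp": [-0.3, 0, 0], "angular": [0, 0, 0], "gripper": 0}
    - {"dp": [-0.4, 0, 0], "angular": [0, 0, 0], "gripper": 0}
    - {"dp": [-0.4, 0, 0], "angular": [0, 0, 0], "gripper": 0}
    - {"dp": [0, 0, 0], "angular": [0, 0, 0], "gripper": 0}

```text
clock: 11.7
position: [0.529, -0.0238, 0.2254]
ee_rot: [0.51, -0.46, 0.543, 0.483]
contact_force: [-0.1, 0.1, -0.1]
width: -0.0003
```

```bash
python3 m.py pics/m7.png; python3 -c "
from h import *
d=dict(np.load('s.npz'))
P=[px2w(d,u,v) for u,v in((229,137),(243,143),(236,135))];print(np.round(P,3))
a=dict(np.load('scene1.npz'))
# tilt of vibrator top: fit plane on white top in top view, before and after
for f in('top1.npz','t.npz'):
  t=dict(np.load(f));Q=np.array([px2w(t,u,v) for u in range(198,220) for v in range(192,208)]);Q=Q[Q[:,2]>.09];c=np.linalg.lstsq(np.c_[Q[:,:2],np.ones(len(Q))],Q[:,2],rcond=None)[0];print(f,len(Q),c.round(3),Q.mean(0).round(3))
cv2.imwrite('pics/m7b.png',cv2.resize(d['image'][130:230,200:360],None,fx=5,fy=5,interpolation=cv2.INTER_CUBIC))"
```

```text
[ 0.5275 -0.0236  0.2232] [ 0.33 -0.62 -0.22] [ 0.11   0.994 -0.014]
padT 59 [ 0.5191 -0.0172  0.0803] [ 0.512 -0.038  0.073] [0.53  0.    0.086]
padS 39 [ 0.5194 -0.0226  0.0807] [ 0.506 -0.039  0.078] [0.529 0.001 0.084]
[[0.549 0.366 0.121]
 [0.568 0.321 0.105]
 [0.573 0.358 0.12 ]]
top1.npz 352 [-0.024  0.01   0.12 ] [0.557 0.362 0.11 ]
t.npz 352 [-1.297 -1.739  1.467] [0.556 0.357 0.125]
```

View pics/m7b.png

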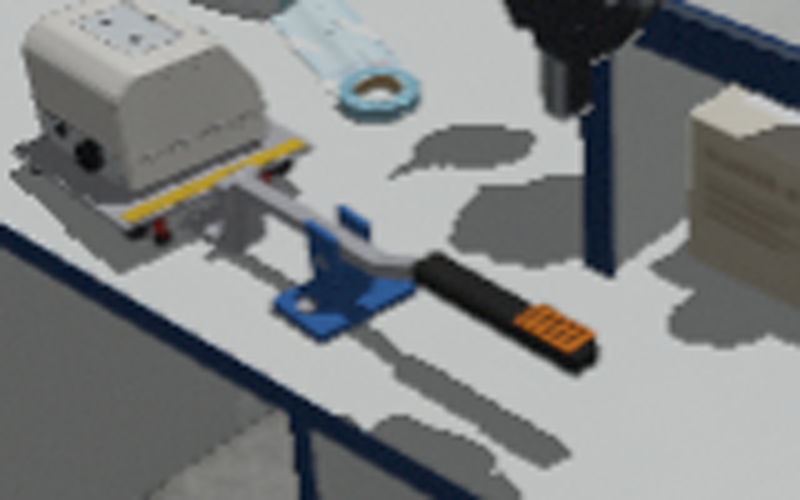

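The stand now rests tilted with both red legs visible at (160,230) and (270,180), and the bar is back down and free. I'll check the tilt numerically.

```bash
python3 -c "
from h import *
for f,g in(('top1.npz','scene1.npz'),('t.npz','s.npz')):
  t=dict(np.load(f));Q=np.array([px2w(t,u,v) for u in range(197,215) for v in range(193,206)]);Q=Q[abs(Q[:,2]-np.median(Q[:,2]))<.012]
  q=(Q[:,1]-.36);A=np.c_[Q[:,:2],np.ones(len(Q))];c=np.linalg.lstsq(A,Q[:,2],rcond=None)[0];print(f,len(Q),c.round(3),Q[:,2].min().round(3),Q[:,2].max().round(3))
  d=dict(np.load(g));im=d['image'].astype(int);b,gg,r=im[...,0],im[...,1],im[...,2]
  m=(r-b>80)&(gg-b>50);m[:140]=0;m[200:]=0;m[:,:215]=0;m[:,275:]=0
  v,u=np.nonzero(m);P=np.array([px2w(d,x,y) for x,y in zip(u,v)]);print('yellow',len(P),np.median(P,0).round(4))
  for k,(w,y0,y1,x0,x1) in {'t':(t,190,225,225,240)}.items():
    im=w['image'].astype(int);m=(im[...,2]-im[...,0]>60)[y0:y1,x0:x1];v,u=np.nonzero(m);P=np.array([px2w(w,x+x0,y+y0) for x,y in zip(u,v)]);print('yellow top',len(P),np.median(P,0).round(4))
"
```

```text
top1.npz 234 [-0.01  -0.01   0.119] 0.104 0.116
yellow 90 [0.5494 0.2991 0.0231]
yellow top 112 [0.5443 0.2987 0.0217]
t.npz 234 [-0.031 -0.096  0.17 ] 0.108 0.124
yellow 70 [0.5311 0.3063 0.037 ]
yellow top 115 [0.5373 0.3027 0.0362]
```

```bash
python3 -c "
from h import *
print(sign_off(), get_state()['clock'])"
```

```text
the job is handed in; nothing more can be done
the job is handed in; nothing more can be done
```

The stand is propped up on its red drop foot, and I handed the job in at about 12 s on the robot clock. The result wasn't confirmed, because the hand-in reports no verdict.

I slid the bar about 55 mm, which put the nose roughly 30 mm under the marked edge. Then I pressed the thumb plate down until the foot swung out, let the stand down slowly and lifted the arm clear.

**Last checks:**
- **Tilt:** the stand leans about 0.09–0.10 rad, close to the expected 0.105, and the marked edge is about 14 mm higher. Both red legs show under it. I judged the foot fully out from the tilt and the pictures, as its angle can't be read directly.
- **Bar and arm:** the thumb plate is back at 80 mm above the desk, and the wrist force is about zero with the arm at z = 0.22 m.

**What didn't go cleanly:**
- **Pressed too far:** the last press took the plate down about 54 mm, slightly past the 52 mm limit, so the handle end probably touched the desk. The force then was about 35 N.
- **Handle moved sideways:** it swung about 13 mm towards +x during the press.
- **Stand may have shifted:** the yellow mark reads 4–7 mm towards +y in both views. In x it reads about 7 mm towards −x from the top camera and 18 mm from the scene camera. I put some of this down to the tilt and to measuring error, but a small real shift is possible.
- **Bystanders not re-checked:** I didn't measure the bur block, timer or tape again; the arm's path stayed well away from them.

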